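# One shell stone through the hand-cranked thickness gauge

### The job

Run the white shell stone from the green felt board through the thickness gauge. Set it flat on the round brass loading spot in front of the pusher and let go, then crank the flywheel clockwise (seen from above) once round, so that the pusher sends the stone under the gauge bar and down the chute to its mate in the pine box. The crank stands just past its home hole: the stroke is complete when the spring pin under the handle drops fully into that hole again, so feel for it at the end, stop there without ramming the pin, let go, and leave the chipped slate blank alone.

Things in the scene. Friction and masses are not known exactly. Their poses are not given: they have to be found in the camera images.
- gauge: Hand-cranked stone gauge, bolted down: green base 320 x 150 mm, flywheel on an upright axle, steel bed (top 120 mm above the counter), gauge bar, chute. Origin on the counter under the axle; +y is the pushing direction, -x the operator's side. Along +y: pusher face 145 to 149 mm at the start (10 mm high), loading spot 169, brass guides 188 to 201, gauge bar 202 to 212, end of bed 214.
- nest (a point): Centre of the round brass inlay (27 mm wide) that marks the loading spot, on the bed's top face. Nothing stands on the bed within 38 mm to either side across the pushing direction, nor within 19 mm along it. The gauge bar with its posts and screw ahead is 56 mm high, the pusher's guides behind 13 mm.
- hub (a point): Point on the flywheel's axle, 224 mm above the counter (about the height of the crank handle's middle). The handle goes round it at 72 mm radius.
- handle_mid (a point): Point on the axis of the crank handle, half-way up: an upright wooden grip 23 mm in diameter, 53 mm tall (28 mm below this point, 25 mm above), spinning freely about its own axis, so that the hand holding it need not turn. It is fixed to the spring pin below and rises and falls with it. A brass collar 29 mm wide is right below the grip; the ring's face is 69 mm below this point.
- flywheel (a joint): Angle of the red flywheel, rad, growing clockwise seen from above; starts between 0.36 and 0.50. At 0 and 2 pi the handle is on the operator's side (-x of the gauge) and the pusher fully back; at pi fully forward. Heavy; takes up to 10 N at the handle; near home it stays where left, in mid-stroke a return spring may move it. The home hole, one turn on, is set anywhere from 6.08 to 6.48; no reading tells where, only the pin.
- index_pin (a joint): Height of the spring pin under the crank handle (steel, 10 mm, flat end), m: 0.007 while it rides on the ring, as at the start; 0 when fully down in the home hole (13 mm wide). Its spring presses it down with 4 to 6 N. It moves with the handle, so a tight grip keeps it from dropping: hold loosely near home, or follow it down. Once in the hole it stops the flywheel dead.
- index_plate: Round plate on four posts under the flywheel, 202 mm across, with a steel ring clamped on it (176 mm across, top face 155 mm above the counter). The pin rides on the ring; the brass-bushed home hole is in the ring. Neither moves. Same origin and axes as the gauge, whatever the ring's setting.
- stone_center (a point): Centre of the white shell stone to be run: lens-shaped with a straight 3.4 mm rim, 22 mm in diameter, 11 mm thick, 12 g, lying flat on the green felt of the sorting board (felt 13 mm above the counter). This point is 5.5 mm above its underside.
- mate_center (a point): Centre of its mate, an equal white stone that already lies in the catch box.
- slate: The chipped slate blank, a dark disc 25 mm in diameter and 13 mm thick on the same felt board, about 60 to 95 mm from the stone. Origin at the centre of its underside. Leave it.
- catch_box: Open pine box under the end of the chute, 150 x 150 mm, 45 mm high, walls and floor 9 mm. Origin at the centre of its underside, z up.
There are look-alikes about, which are no part of the job. Several things have the shape of the catch_box; the one meant has the colours described above.

How it is judged:
On the way, in this order (a step that is already met when the one before it is completed fails the run):
1. the shell stone lies flat on the loading spot, let go, with the flywheel still where it stood (horizontal distance between stone_center and nest below 0.008 m and z of stone_center in the frame of nest between 0.003 and 0.0075 m and angle between stone_center's own z axis and vertical below 0.15 rad and contact force between the fingers and stone below 0.05 N and value of joint flywheel below 0.7 rad), for 0.3 s.
2. the flywheel has carried the pusher forward and the stone has left the bed past the gauge bar (value of joint flywheel above 2 rad and y of stone_center in the frame of gauge above 0.222 m).
At the end, for the whole second after the job is handed in: the flywheel has gone once round and is at rest with its spring pin fully down in the home hole (within 2 mm of fully down), and both white stones lie at rest inside the pine catch box (value of joint index_pin below 0.002 m and value of joint flywheel between 5.95 and 6.62 rad and x of stone_center in the frame of catch_box between -0.068 and 0.068 m and y of stone_center in the frame of catch_box between -0.068 and 0.068 m and z of each of stone_center, mate_center in the frame of catch_box below 0.032 m and x of mate_center in the frame of catch_box between -0.068 and 0.068 m and y of mate_center in the frame of catch_box between -0.068 and 0.068 m and linear speed of stone below 0.02 m/s and velocity of joint flywheel between -0.05 and 0.05 rad/s); the robot touches nothing.
It fails at once if the pin is rammed or pressed hard: more than 25 N between it and the plate with its ring (contact force between index_plate and index_pin above 25 N).
It fails at once if the flywheel is turned on past home into a second stroke (value of joint flywheel above 6.8 rad).
It fails at once if the flywheel is turned backwards (value of joint flywheel below 0.26 rad).
It fails at once if the slate blank is shoved out of its place (more than 20 mm) (distance of slate from where it was at the start of the episode above 0.02 m).
It also fails if it takes over 69 s, if anything falls off the work surface, if the arm or the gripper's body presses on something with over 40 N, if the wrist force passes 120 N, or if a joint passes its speed limit or range.

### The arm

A 7-joint arm with a two-finger parallel gripper is mounted at the origin on the work surface. World frame = base frame: x ahead of the robot, y to its left, z up, the work surface at z = 0. Lengths are in m, angles in rad, forces in N, time in s.
With the tool pointing down it reaches from about 0.4 to 0.85 m from the base axis. Payload 10.4 kg.
Tool frame: the origin (TCP) lies at the very end of the fingers, on their centre line; the grasp point (between the pads) lies 19 mm behind it; z points along the fingers, y is the line along which they close (so a half turn about z gives the same grasp; the last joint's range is limited). The gripper opens to 85 mm and grips with 20 to 120 N. Pads are 22 mm wide; open, the fingers measure 114 mm over their backs; the gripper's body (76 mm by 85 mm) begins 54 mm behind the grasp point. The pads swing forward as they close: fully open they stand 13 mm farther back than shut.
Start: joints at [1.099, 0.332, -0.065, 1.46, 0.022, 1.35, -0.088], TCP at [0.271, -0.563, 0.197] pointing down, gripper open.
Joint ranges: [-2.6, 2.6], [-0.5, 2.12], [-1.47, 1.34], [0.16, 2.42], [-1.27, 4.41], [0.06, 2.06], [-2.6, 2.6]. Speed limits (rad/s): [2.22, 2.22, 2.79, 2.79, 3.14, 3.14, 3.14].

### API

Orientations are given as a unit quaternion [x, y, z, w].
In Python, from workcell import * gives the robot as it stands.
- The arm moves only by the tool step_arm, never from a script. Its argument "commands" is one flat list of numbers, 7 for each row, row after row: the finger opening in mm, from 0 to 85.4, then the shift along the world's x, y, z as a fraction of full scale, then the turn, a rotation vector about the world's x, y, z as a fraction of full scale. A call has exactly 10 rows; each row is the pose to reach, as a shift and turn from the pose commanded when the call began, turning the shorter way round; what a row does not reach only later rows make up. Full scale, the value 1, is 0.6 m for a shift and pi rad for a turn. A row lasts 1/8 s, in which the tool goes at most 62.5 mm and 10.7 degrees, less where a joint would pass 70% of its speed; a pose out of reach is approached as far as the arm can. A call with a number of a shift or a turn outside -1 to 1 is refused whole. A call with a gripper value outside its range is refused whole. The fingers move at their own pace and stop on an object; "squeeze" is the grip in N (left out, the last holds). Time passes only in rows, so rows that repeat a pose let the fingers close, or fill a call up. It gives the time, the measured TCP pose, the force, the opening and the grip force at its end, in the units of the state.
- get_obs(): the state, without advancing time (a new reading comes with each control period).
- camera(name): name is "side" or "top"; returns the picture (400x640x3 uint8, red, green, blue); there is no depth.
- camera_params(name): a dict with "mtx" (3x3 intrinsics, pixels), "dist" ([k1, k2, p1, p2, k3] as OpenCV has them; the pictures are not rectified), "extrinsics" (4x4, takes a point from world to camera coordinates). Camera axes: x right, y down, z forward; pixel columns grow to the right and rows downward; lengths in m; the calibration is good to about 2 mm. A picture is of the moment at which its call begins. camera_params takes no time and is no camera call.
- hand_in(): hands the job in; it is judged then, once.
The state is a dict: "clock": time; "joint_pos": joint angles; "joint_velocities": joint speeds; "tau": joint torques, N m; "position": TCP position; "ee_rot": TCP orientation; "ft_force": force on the tool from outside, world axes, zero at the start; "torque": the same for the moment, N m; "grip_width": opening from 0.0 (shut) to 1.0 (fully open); "grasp_force": force on a finger pad.
Only numpy, scipy, OpenCV 4.12 (cv2) and the standard library are available. Lean on these libraries where they do the work, as an engineer would, in place of code of your own. Each camera call takes 0.05 s, during which the arm holds its last target. There are 200 camera calls.

## Working session

There is one attempt and no reset: what is moved stays moved. The work goes in short steps, Python scripts to look and compute and a tool call to move; the robot and the scene stay as the last step left them, time stands still between calls to the robot, and variables do not carry over. Pictures are saved under pics/ and viewed, at most 10 in all, crops included, and the job is handed in when it is done.

Besides the shell and the picture viewer there is one more tool, called after "Request:" by a JSON object that holds its "method" and its "body". step_arm: Moves the arm, as the interface text tells. Its arguments: {"type":"object","properties":{"commands":{"type":"array","items":{"type":"number"}},"squeeze":{"type":"number"}},"required":["commands"]}

```bash
mkdir -p pics; ls; cat > h.py <<'E'
from workcell import *
import numpy as np, cv2
def snap(n,f):
    im=camera(n); cv2.imwrite('pics/'+f,im[:,:,::-1]); return im
def ray(n,uv):
    p=camera_params(n); E=np.array(p['extrinsics']); R,t=E[:3,:3],E[:3,3]
    q=cv2.undistortPoints(np.array([[uv]],float),np.array(p['mtx']),np.array(p['dist']))[0,0]
    return -R.T@t, R.T@np.array([q[0],q[1],1])
def onz(n,uv,z):
    o,d=ray(n,uv); return o+d*(z-o[2])/d[2]
def proj(n,P):
    p=camera_params(n); E=np.array(p['extrinsics'])
    return cv2.projectPoints(np.array(P,float).reshape(-1,1,3),cv2.Rodrigues(E[:3,:3])[0],E[:3,3],np.array(p['mtx']),np.array(p['dist']))[0][:,0]
E
python3 - <<'E'
from h import *
a=snap('top','t0.png');b=snap('side','s0.png')
for n in('top','side'):
    o,d=ray(n,(320,200));print(n,o,d, camera_params(n)['mtx'])
print(get_obs())
E
```

```text
pics
top [ 0.32622127 -0.02086406  1.29850699] [ 0.11440035 -0.01237482 -0.99339342] [[445.14773895   0.         316.62053872]
 [  0.         445.14773895 198.36850061]
 [  0.           0.           1.        ]]
side [0.76322995 0.0740019  1.14894301] [-0.29582099 -0.05856946 -0.95365564] [[448.74997643   0.         312.99227515]
 [  0.         448.74997643 194.40144352]
 [  0.           0.           1.        ]]
{'clock': 0.1, 'joint_pos': array([ 1.09938434,  0.33281755, -0.06468974,  1.46084699,  0.0216152 ,
        1.34990898, -0.0885441 ]), 'joint_velocities': array([ 0.00192863, -0.00296657,  0.00119167, -0.00325179, -0.00108074,
       -0.00071923, -0.00064091]), 'tau': array([ 2.66347197e-03, -6.26745987e+01,  4.97879635e-02, -3.92426455e+01,
        1.60565274e-02,  7.01076526e-03,  7.48440857e-05]), 'position': array([ 0.27100535, -0.56276865,  0.1964949 ]), 'ee_rot': array([ 9.74929761e-01,  2.22511905e-01, -1.79828189e-04, -6.16828371e-04]), 'ft_force': array([-0.25496652, -0.4406405 , -0.05600666]), 'torque': array([0.00390026, 0.03488885, 0.03608774]), 'grasp_force': 0.0, 'grip_width': 0.9975670579792382}
```

View pics/t0.png

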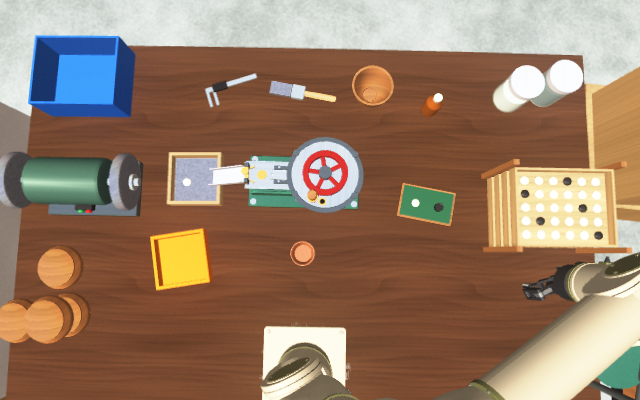

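View pics/s0.png

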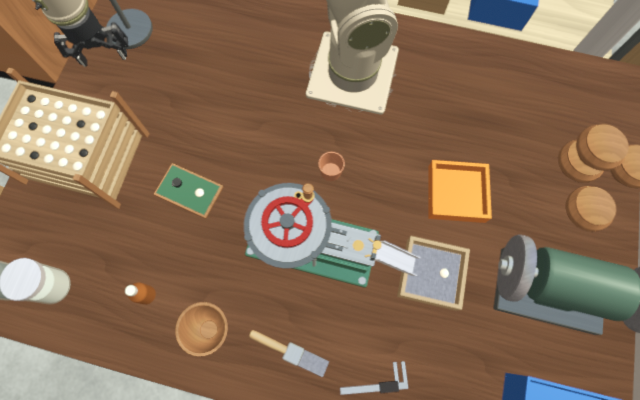

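Top view: hub near (325,172), handle (313,195), brass spot around (262,174), white stone (415,203), slate (438,208), pine box (195,178). Side view: hub (288,221), stone (200,192), slate (177,183). I'll zoom in on the gauge and compute centroids.

```bash
python3 - <<'E'
from h import *
a=cv2.imread('pics/t0.png');b=cv2.imread('pics/s0.png')
A=cv2.resize(a[130:220,205:370],None,fx=4.8,fy=4.8,interpolation=cv2.INTER_CUBIC)[:290*2]
B=cv2.resize(b[170:295,240:430],None,fx=4.1,fy=4.1,interpolation=cv2.INTER_CUBIC)
cv2.imwrite('pics/tc.png',A);cv2.imwrite('pics/sc.png',B)
def cent(im,box,f):
    x0,y0,x1,y1=box; c=im[y0:y1,x0:x1].astype(int)
    m=f(c[...,2],c[...,1],c[...,0]).astype(np.uint8)
    n,_,st,ce=cv2.connectedComponentsWithStats(m); 
    return [(np.round(ce[i]+[x0,y0],2),st[i][2:]) for i in range(1,n) if st[i][4]>6]
W=lambda r,g,b:(r>180)&(g>180)&(b>180)
D=lambda r,g,b:(r<60)&(g<60)&(b<60)
R=lambda r,g,b:(r>120)&(g<60)&(b<70)
for n,im,bs,br in(('top',a,(400,185,455,225),(290,140,360,205)),('side',b,(160,168,220,212),(245,185,330,262))):
    for nm,f,bx,z in(('stone',W,bs,.0185),('slate',D,bs,.02),('red',R,br,.19)):
        for c,s in cent(im,bx,f): print(n,nm,c,s,onz(n,c,z).round(4))
E
```

```text
top stone [414.88 202.65] [ 7  8 48] [ 0.4706 -0.3122  0.0185]
top slate [435.1 207.1] [ 3  7 10] [ 0.4585 -0.3706  0.02  ]
top red [325.35 171.94] [ 44  44 748] [ 0.5255 -0.0471  0.19  ]
side stone [199.35 192.13] [ 9  8 55] [ 0.4703 -0.3119  0.0185]
side red [287.44 205.04] [35 10 54] [ 0.4951 -0.0525  0.19  ]
side red [284.32 245.47] [15  3 19] [ 0.5852 -0.035   0.19  ]
```

View pics/tc.png

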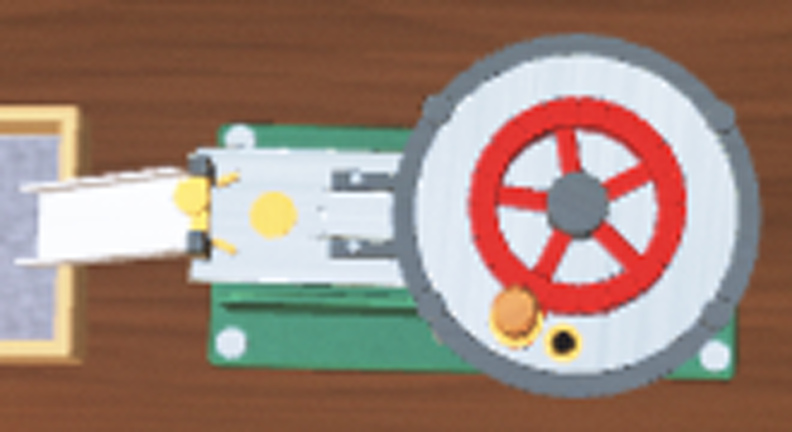

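View pics/sc.png

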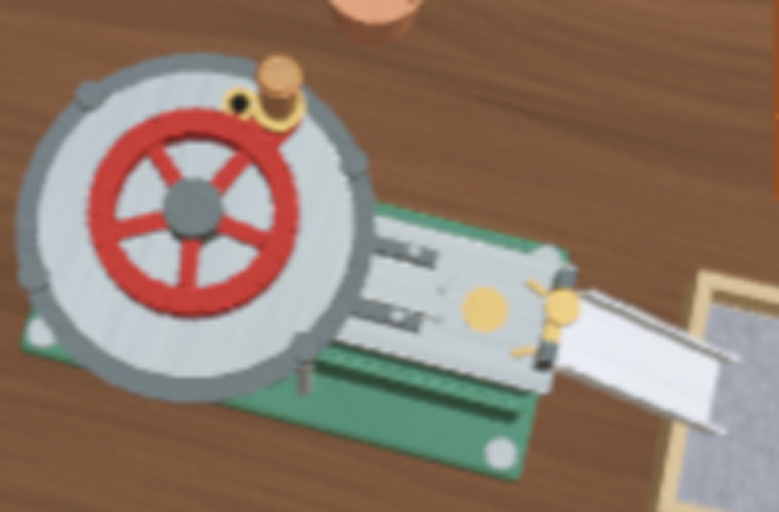

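The crops show brass spot, hub, handle top and home hole (dark in brass bush), each in both views. Localising these.

```bash
python3 - <<'E'
from h import *
T=lambda u,v:(u/4.8+205-.4,v/4.8+130-.4); S=lambda u,v:(u/4.1+240-.4,v/4.1+170-.4)
a=cv2.imread('pics/t0.png');b=cv2.imread('pics/s0.png')
def yel(im,c):
    h=cv2.cvtColor(im,cv2.COLOR_BGR2HSV); m=cv2.inRange(h,(15,90,120),(32,255,255)); n,l,st,ce=cv2.connectedComponentsWithStats(m)
    i=min(range(1,n),key=lambda i:np.hypot(*(ce[i]-c))+(st[i][4]<15)*99); return ce[i],st[i]
P={'nest':(yel(a,T(273,214))[0],yel(b,S(486,310))[0],.12),'hub':(T(578,205),S(193,209),.2),'htop':(T(516,310),S(280,77),.249),'hole':(T(563,342),S(240,102),.155)}
print(yel(a,T(273,214)),yel(b,S(486,310)))
R={}
for k,(t,s,z) in P.items():
    o1,d1=ray('top',t);o2,d2=ray('side',s)
    x=np.linalg.lstsq(np.c_[d1,-d2],o2-o1,rcond=None)[0]
    p,q=o1+x[0]*d1,o2+x[1]*d2
    A,B=onz('top',t,z),onz('side',s,z); R[k]=(A+B)/2
    print(k,'tri',((p+q)/2).round(4),'gap',np.linalg.norm(p-q).round(4),'plane',A.round(4),B.round(4))
n,h=R['nest'],R['hub']
d=n-h; print('nest-hub',np.hypot(*d[:2]),np.degrees(np.arctan2(d[1],d[0])))
yaw=np.arctan2(d[1],d[0])-np.pi/2
for k in('htop','hole'):
    v=R[k]-h; c,s=np.cos(yaw),np.sin(yaw); g=np.array([c*v[0]+s*v[1],-s*v[0]+c*v[1]])
    print(k,g,np.hypot(*g),'theta',np.arctan2(g[1],-g[0]))
E
```

```text
(array([261.44776119, 174.19402985]), array([257, 170,  10,   9,  67], dtype=int32)) (array([357.78378378, 244.97297297]), array([353, 240,  10,  10,  74], dtype=int32))
nest tri [0.5289 0.1226 0.1198] gap 0.0 plane [0.5289 0.1226 0.12  ] [0.529  0.1226 0.12  ]
hub tri [ 0.5269 -0.0465  0.1766] gap 0.0002 plane [ 0.5227 -0.046   0.2   ] [ 0.5325 -0.0435  0.2   ]
htop tri [ 0.4619 -0.0142  0.2382] gap 0.0015 plane [ 0.4607 -0.0149  0.249 ] [ 0.4653 -0.0124  0.249 ]
hole tri [ 0.4554 -0.0397  0.158 ] gap 0.0006 plane [ 0.4558 -0.04    0.155 ] [ 0.4544 -0.0397  0.155 ]
nest-hub 0.16737002227482412 89.54541277020311
htop [-0.06487588  0.03056402] 0.07171498507441526 theta 0.4402739440654349
hole [-0.07259126  0.00429619] 0.07271827666475655 theta 0.05911429937154443
```

Measurements agree across views: stone (0.4705,-0.312), nest (0.529,0.1226), hub (0.527,-0.0465), handle at θ≈0.45, hole θ≈0.07. Moving above the stone with the fingers closing along x.

Request:
{"method": "step_arm", "body": {"commands": [42,0,0.1,0,0,0,0.05,42,0,0.2,0,0,0,0.1,42,0,0.3,0,0,0,0.16,42,0.05,0.4,0,0,0,0.22,42,0.15,0.4183,0,0,0,0.28,42,0.25,0.4183,-0.05,0,0,0.33,42,0.3325,0.4183,-0.12,0,0,0.357,42,0.3325,0.4183,-0.2,0,0,0.357,42,0.3325,0.4183,-0.23,0,0,0.357,42,0.3325,0.4183,-0.23,0,0,0.357], "squeeze": 20}}

```text
clock: 1.35
position: [0.4696, -0.3122, 0.0589]
ee_rot: [0.708, 0.707, -0.0, -0.001]
ft_force: [-0.1, 0.1, 0.3]
grip_width: 0.49
grasp_force: 0.0
```

```bash
python3 - <<'E'
from h import *
o=get_obs();print(o['clock'],o['position'],o['ee_rot'],o['ft_force'],o['grip_width'],o['joint_pos'])
a=snap('top','t1.png');b=snap('side','s1.png')
c=cv2.resize(a[160:240,390:480],None,fx=4.4,fy=4.4);d=cv2.resize(b[150:230,140:230],None,fx=4.4,fy=4.4)
cv2.imwrite('pics/c1.png',np.hstack([c,d]))
E
```

```text
1.35 [ 0.4695921  -0.31220065  0.05892345] [ 7.07539643e-01  7.06672987e-01 -2.96930772e-04 -9.24490788e-04] [-0.06044156  0.13816604  0.31316902] 0.4895725409330384 [ 0.81907811  0.34554516 -0.37064244  1.76615646  0.14125365  1.05794545
  0.39741977]
```

View pics/c1.png

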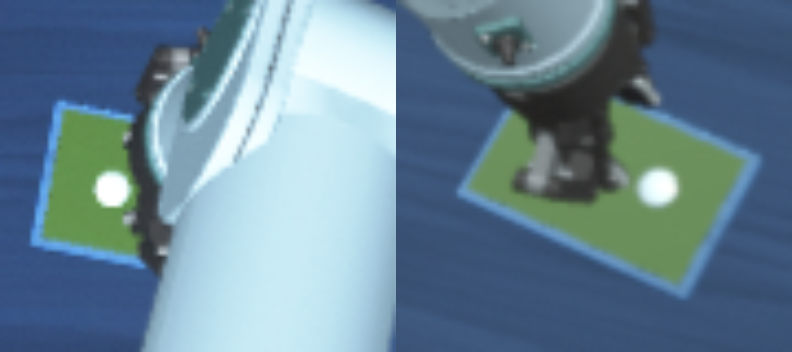

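The side crop shows the fingertips left of the stone, at about pixel (180,193); I'll check that against the projected TCP for parallax.

```bash
python3 - <<'E'
from h import *
for z in(.0185,.059,.075): print(z,proj('side',[.4696,-.3122,z]),proj('top',[.4696,-.3122,z]))
E
```

```text
0.0185 [[199.3355692 191.8583529]] [[414.87782184 203.00396217]]
0.059 [[195.56903425 186.85409103]] [[418.12703473 201.45520716]]
0.075 [[194.01159324 184.78435772]] [[419.46873409 200.81561224]]
```

Kinematics and views agree, allowing for finger height. Lowering, then closing.

Request:
{"method": "step_arm", "body": {"commands": [42,0.0015,0,-0.03,0,0,0,42,0.0015,0,-0.055,0,0,0,42,0.0015,0,-0.07,0,0,0,42,0.0015,0,-0.074,0,0,0,30,0.0015,0,-0.074,0,0,0,18,0.0015,0,-0.074,0,0,0,18,0.0015,0,-0.074,0,0,0,18,0.0015,0,-0.074,0,0,0,18,0.0015,0,-0.074,0,0,0,18,0.0015,0,-0.074,0,0,0], "squeeze": 20}}

```text
clock: 2.7
position: [0.4716, -0.3122, 0.0149]
ee_rot: [0.707, 0.707, 0.0, 0.0]
ft_force: [0.3, 0.4, -0.8]
grip_width: 0.21
grasp_force: 0.0
```

```bash
python3 - <<'E'
from h import *
a=snap('top','t2.png');b=snap('side','s2.png')
c=cv2.resize(a[160:240,390:480],None,fx=4.4,fy=4.4);d=cv2.resize(b[150:230,140:230],None,fx=4.4,fy=4.4)
cv2.imwrite('pics/c2.png',np.hstack([c,d])[:,:,::-1])
E
```

```text
(no output)
```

View pics/c2.png

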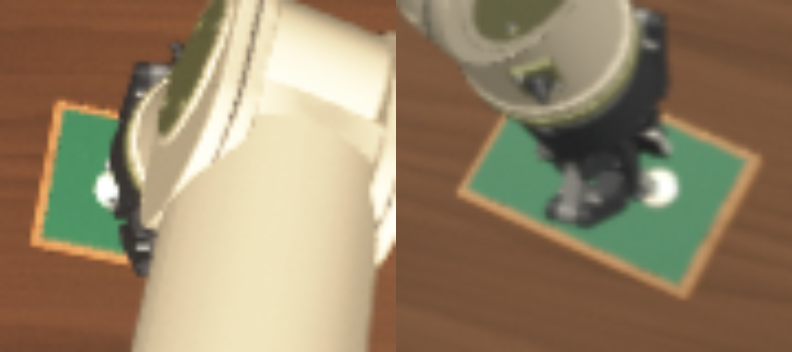

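```bash
python3 - <<'E'
from h import *
o=get_obs();print(o['position'],o['ft_force'])
q=lambda P:(proj('side',P)[0]-[140,150])*4.4+[396,0]
for x in(.45,.4716,.483,.495):
  for y in (-.323,-.301):
    for z in (.016,.04,.06): print(x,y,z,q([x,y,z]).round())
b=cv2.imread('pics/s2.png')[170:215,160:230].astype(int); m=(b.min(2)>170); ys,xs=np.nonzero(m); k=(xs>25); print(xs[k].mean()+160,ys[k].mean()+170,k.sum(),xs[k].min()+160,xs[k].max()+160,ys[k].min()+170,ys[k].max()+170)
E
```

```text
[ 0.47163642 -0.31212407  0.01487958] [-0.02241907  0.19974152 -0.48385508]
0.45 -0.323 0.016 [652. 152.]
0.45 -0.323 0.04 [642. 138.]
0.45 -0.323 0.06 [634. 127.]
0.45 -0.301 0.016 [686. 160.]
0.45 -0.301 0.04 [677. 147.]
0.45 -0.301 0.06 [669. 135.]
0.4716 -0.323 0.016 [640. 184.]
0.4716 -0.323 0.04 [630. 172.]
0.4716 -0.323 0.06 [622. 160.]
0.4716 -0.301 0.016 [675. 193.]
0.4716 -0.301 0.04 [665. 180.]
0.4716 -0.301 0.06 [657. 169.]
0.483 -0.323 0.016 [634. 202.]
0.483 -0.323 0.04 [624. 189.]
0.483 -0.323 0.06 [615. 178.]
0.483 -0.301 0.016 [668. 210.]
0.483 -0.301 0.04 [659. 198.]
0.483 -0.301 0.06 [651. 187.]
0.495 -0.323 0.016 [628. 220.]
0.495 -0.323 0.04 [617. 208.]
0.495 -0.323 0.06 [608. 197.]
0.495 -0.301 0.016 [662. 229.]
0.495 -0.301 0.04 [652. 217.]
0.495 -0.301 0.06 [644. 206.]
200.27272727272728 191.88636363636363 44 197 203 180 196
```

```bash
python3 - <<'E'
from h import *
for n in('top','side'):
    print(n,[proj(n,[.271,-.563,z])[0].round(1) for z in(.197,.23,.27)], 'base',proj(n,[0,0,0])[0].round(1),proj(n,[0,0,.02])[0].round(1))
print([onz('top',c,.0).round(3) for c in((263,327),(346,327))],[onz('side',c,.0).round(3) for c in((308,98),(386,110),(322,34),(397,45))])
a=cv2.imread('pics/t0.png')[255:325,510:600];b=cv2.imread('pics/s0.png')[0:80,20:150]
cv2.imwrite('pics/c3.png',np.hstack([cv2.resize(a,(462,360)),cv2.resize(b,(338*585//585,208)) if 0 else cv2.resize(b[:, 20:120],(338,270)).__class__(np.vstack([cv2.resize(b[:,20:120],(338,270)),np.zeros((90,338,3),np.uint8)])) if 0 else np.vstack([cv2.resize(b[:,20:120],(338,270)),np.zeros((90,338,3),np.uint8)])]))
E
```

```text
top [array([532.7, 276.9]), array([539.3, 277.6]), array([548. , 278.6])] base [304.2 367.1] [304.1 369. ]
side [array([112.4,  71.6]), array([106.7,  63.8]), array([99.3, 53.7])] base [351.9  73. ] [352.5  69.1]
[array([0.109, 0.12 , 0.   ]), array([ 0.113, -0.117,  0.   ])] [array([ 0.114, -0.105,  0.   ]), array([0.096, 0.122, 0.   ]), array([-0.113, -0.119,  0.   ]), array([-0.131,  0.111,  0.   ])]
```

View pics/c3.png

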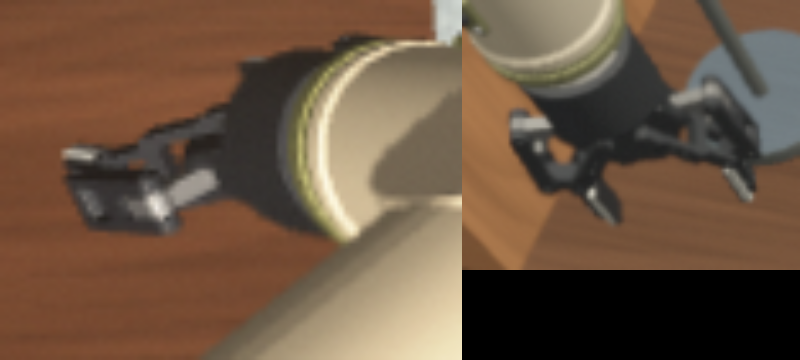

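The base shows where it should be, but in both views the gripper looks shifted by about 2 cm from the reported TCP. The fingers missed the stone, and it hasn't moved. I'll raise the shut fingers over clear counter and measure the real tip.

Request:
{"method": "step_arm", "body": {"commands": [18,0,0,0.05,0,0,0,18,0,0,0.1083,0,0,0,0,0,0.08,0.1083,0,0,0,0,0,0.16,0.1083,0,0,0,0,0,0.2333,0.1083,0,0,0,0,0,0.2333,0.1083,0,0,0,0,0,0.2333,0.1083,0,0,0,0,0,0.2333,0.1083,0,0,0,0,0,0.2333,0.1083,0,0,0,0,0,0.2333,0.1083,0,0,0]}}

```text
clock: 4.05
position: [0.4715, -0.1726, 0.0797]
ee_rot: [0.708, 0.707, 0.0, -0.0]
ft_force: [-0.5, -0.6, 0.2]
grip_width: 0.0
grasp_force: 0.0
```

```bash
python3 - <<'E'
from h import *
o=get_obs();p=o['position'];print(o['clock'],p,o['ee_rot'],o['joint_pos'])
a=snap('top','t3.png');b=snap('side','s3.png')
A=proj('top',p)[0];B=proj('side',p)[0];print(A,B)
def crop(im,c):
    x,y=int(c[0])-40,int(c[1])-45;print(x,y); return cv2.resize(im[y:y+90,x:x+80],None,fx=5,fy=5,interpolation=cv2.INTER_CUBIC)
cv2.imwrite('pics/c4.png',np.hstack([crop(a,A),crop(b,B)])[:,:,::-1])
st=[]
for n,im,bx in(('top',a,(400,190,430,215)),('side',b,(188,182,212,204))):
    x0,y0,x1,y1=bx;ys,xs=np.nonzero(im[y0:y1,x0:x1].min(2)>170)
    if len(xs): c=(xs.mean()+x0,ys.mean()+y0);print(n,len(xs),onz(n,c,.0185))
E
```

```text
4.05 [ 0.4715406  -0.17257605  0.07973441] [ 7.07532355e-01  7.06680948e-01  4.02193419e-05 -5.09182889e-05] [ 0.68779155  0.20180275 -0.46788851  1.90108599  0.10354079  1.06222849
  0.17634266]
[369.48089489 199.0608157 ] [246.02604156 197.79322718]
329 154
206 152
top 359 [ 0.47698098 -0.29843117  0.0185    ]
side 58 [ 0.47076368 -0.31202057  0.0185    ]
```

View pics/c4.png

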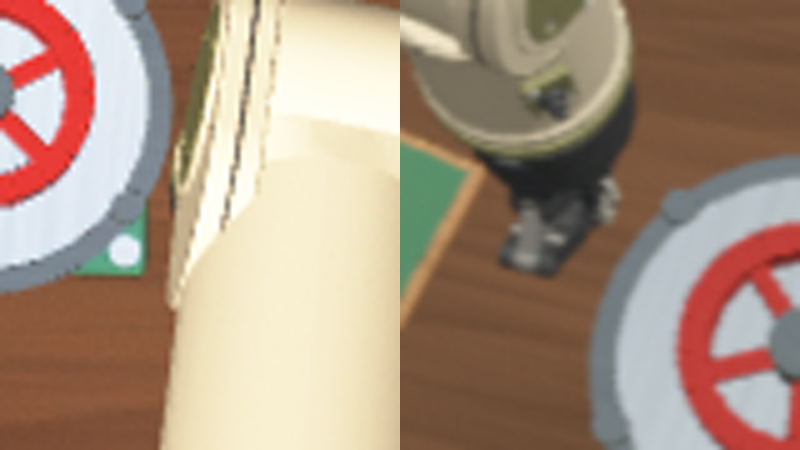

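```bash
python3 - <<'E'
from h import *
def tri(t,s):
    o1,d1=ray('top',t);o2,d2=ray('side',s)
    x=np.linalg.lstsq(np.c_[d1,-d2],o2-o1,rcond=None)[0]
    p,q=o1+x[0]*d1,o2+x[1]*d2; return ((p+q)/2).round(4),np.linalg.norm(p-q).round(4)
for t in((523,285.5),(524,293),(526,290)): print(tri(t,(124.6,57.1)))
for z in (.197,.21,.23):print(onz('side',(82.3,63.6),z).round(3),onz('side',(124.6,57.1),z).round(3))
print(camera_params('top')['dist'],camera_params('side')['dist'])
a=cv2.imread('pics/t3.png');b=cv2.imread('pics/s3.png')
# side closed fingers dark extents at low rows
g=cv2.cvtColor(b,cv2.COLOR_BGR2HSV)
sub=b[175:210,222:252].astype(int)
for r in range(0,35,1): print(175+r,''.join('#' if (p.max()<95 and p.max()-p.min()<25) else '+' if p.max()-p.min()<25 else '.' for p in sub[r]))
E
```

```text
(array([ 0.2535, -0.5145,  0.249 ]), np.float64(0.0016))
(array([ 0.2339, -0.5346,  0.2148]), np.float64(0.0058))
(array([ 0.241 , -0.5305,  0.2267]), np.float64(0.001))
[ 0.267 -0.646  0.197] [ 0.224 -0.549  0.197]
[ 0.274 -0.636  0.21 ] [ 0.232 -0.541  0.21 ]
[ 0.285 -0.621  0.23 ] [ 0.243 -0.528  0.23 ]
[-0.0333897  0.         0.         0.         0.       ] [-0.02915408  0.          0.          0.          0.        ]
175 ..............+##.........####
176 .........................#####
177 ........................######
178 ......................########
179 .....................#########
180 ...................##########.
181 .................############.
182 ##............##############..
183 ###########################...
184 .##########################...
185 ..########################....
186 ...#######################....
187 ....#####################+....
188 .....###################++....
189 ......###################++...
190 ......###################++...
191 ......##################+++...
192 ......##################+++...
193 .......#################+++...
194 .......#+++#############++....
195 ........++++############++....
196 ........++++############+.....
197 .......++++++##########.......
198 ......++++++++++######........
199 ......##+++++++++####.........
200 .....##++++++++++###..........
201 ....+##+++++########..........
202 ....##++++++#######..........+
203 ....##++++++######..........++
204 ....###+++++#####...........++
205 ......##+++#####...........+++
206 ..........#####............+++
207 ..........................++++
208 ..........................++++
209 .........................+++++
```

Side view: the gripper body sits where expected, but the fingertips look higher than the TCP. I'll probe the counter with the fingers at grasp opening to find the true tip height.

Request:
{"method": "step_arm", "body": {"commands": [24,-0.0833,-0.0333,0,0,0,0,24,-0.0833,-0.0333,-0.04,0,0,0,24,-0.0833,-0.0333,-0.08,0,0,0,24,-0.0833,-0.0333,-0.1,0,0,0,24,-0.0833,-0.0333,-0.11,0,0,0,24,-0.0833,-0.0333,-0.12,0,0,0,24,-0.0833,-0.0333,-0.127,0,0,0,24,-0.0833,-0.0333,-0.13,0,0,0,24,-0.0833,-0.0333,-0.13,0,0,0,24,-0.0833,-0.0333,-0.13,0,0,0]}}

```text
clock: 5.4
position: [0.4218, -0.1922, 0.002]
ee_rot: [0.707, 0.707, 0.0, 0.0]
ft_force: [-0.6, -0.7, -0.1]
grip_width: 0.285
grasp_force: 0.0
```

Request:
{"method": "step_arm", "body": {"commands": [24,0,0,-0.002,0,0,0,24,0,0,-0.004,0,0,0,24,0,0,-0.006,0,0,0,24,0,0,-0.007,0,0,0,24,0,0,-0.008,0,0,0,24,0,0,-0.008,0,0,0,24,0,0,-0.008,0,0,0,24,0,0,-0.008,0,0,0,24,0,0,-0.008,0,0,0,24,0,0,-0.008,0,0,0]}}

```text
clock: 6.65
position: [0.4216, -0.1921, -0.003]
ee_rot: [0.707, 0.707, 0.0, 0.0]
ft_force: [-0.2, -0.5, -0.0]
grip_width: 0.281
grasp_force: 0.0
```

```bash
python3 - <<'E'
from h import *
o=get_obs();p=o['position'];print(p,o['ft_force'],o['tau'])
b=snap('side','s4.png');t=snap('top','t4.png')
A=proj('side',[p[0],p[1],0])[0];print(A,proj('side',[p[0]+.012,p[1],0])[0],proj('side',[p[0]-.012,p[1],0])[0])
x0,y0=int(A[0])-40,int(A[1])-45;print(x0,y0)
c=cv2.resize(b[y0:y0+75,x0:x0+80],None,fx=8,fy=8,interpolation=cv2.INTER_CUBIC)[:,:,::-1].copy()
cv2.circle(c,tuple(int(v) for v in (A-[x0,y0]+.5)*8),4,(0,0,255),1)
cv2.imwrite('pics/c5.png',c)
E
```

```text
[ 0.42161881 -0.19212375 -0.00296282] [-0.2480093  -0.54506757 -0.01058651] [-6.22861462e-04 -4.47141194e+01 -2.99504824e+00 -3.03343570e+01
  1.26795826e-02  1.02839283e-03 -2.65223534e-06]
[248.64167683 188.09978596] [247.35678357 192.1696481 ] [249.91927203 184.05414082]
208 143
```

View pics/c5.png

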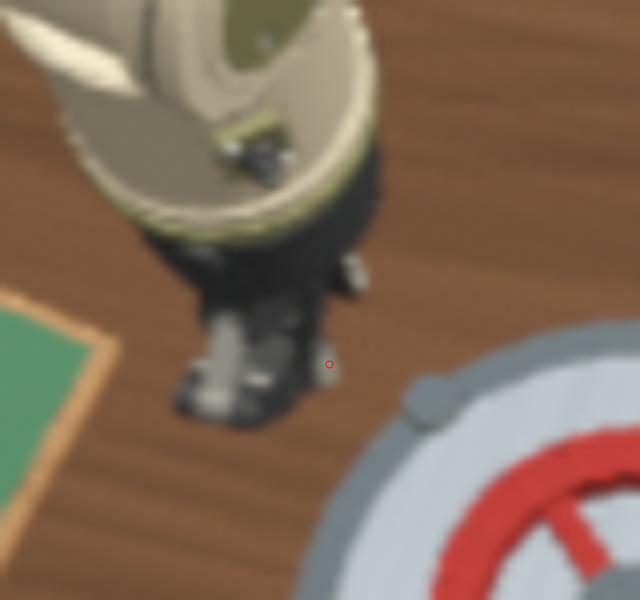

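The real pad tips are the light-grey bits at crop (330,365) and (350,275). They're still above the counter, with no contact at TCP z = -3 mm. Probing further down.

Request:
{"method": "step_arm", "body": {"commands": [24,0,0,-0.002,0,0,0,24,0,0,-0.004,0,0,0,24,0,0,-0.006,0,0,0,24,0,0,-0.008,0,0,0,24,0,0,-0.01,0,0,0,24,0,0,-0.012,0,0,0,24,0,0,-0.013,0,0,0,24,0,0,-0.014,0,0,0,24,0,0,-0.014,0,0,0,24,0,0,-0.014,0,0,0]}}

```text
clock: 8.0
position: [0.4216, -0.1921, -0.0114]
ee_rot: [0.707, 0.707, 0.0, 0.0]
ft_force: [0.6, -0.8, 0.6]
grip_width: 0.283
grasp_force: 0.0
```

Request:
{"method": "step_arm", "body": {"commands": [24,0,0,-0.002,0,0,0,24,0,0,-0.004,0,0,0,24,0,0,-0.006,0,0,0,24,0,0,-0.008,0,0,0,24,0,0,-0.01,0,0,0,24,0,0,-0.012,0,0,0,24,0,0,-0.013,0,0,0,24,0,0,-0.014,0,0,0,24,0,0,-0.014,0,0,0,24,0,0,-0.014,0,0,0]}}

```text
clock: 9.25
position: [0.4217, -0.1922, -0.0198]
ee_rot: [0.707, 0.707, 0.0, 0.0]
ft_force: [-0.4, 0.1, 0.5]
grip_width: 0.28
grasp_force: 0.0
```

Request:
{"method": "step_arm", "body": {"commands": [24,0,0,-0.001,0,0,0,24,0,0,-0.002,0,0,0,24,0,0,-0.003,0,0,0,24,0,0,-0.004,0,0,0,24,0,0,-0.005,0,0,0,24,0,0,-0.006,0,0,0,24,0,0,-0.007,0,0,0,24,0,0,-0.008,0,0,0,24,0,0,-0.009,0,0,0,24,0,0,-0.01,0,0,0]}}

```text
clock: 10.5
position: [0.4216, -0.1921, -0.0258]
ee_rot: [0.707, 0.707, 0.0, 0.0]
ft_force: [-0.8, -0.1, -1.5]
grip_width: 0.284
grasp_force: 0.0
```

Request:
{"method": "step_arm", "body": {"commands": [24,0,0,-0.001,0,0,0,24,0,0,-0.002,0,0,0,24,0,0,-0.003,0,0,0,24,0,0,-0.004,0,0,0,24,0,0,-0.005,0,0,0,24,0,0,-0.006,0,0,0,24,0,0,-0.006,0,0,0,24,0,0,-0.006,0,0,0,24,0,0,-0.006,0,0,0,24,0,0,-0.006,0,0,0]}}

```text
clock: 11.75
position: [0.4216, -0.1922, -0.0294]
ee_rot: [0.707, 0.707, 0.0, 0.0]
ft_force: [0.0, 0.1, 0.2]
grip_width: 0.279
grasp_force: 0.0
```

```bash
python3 - <<'E'
from h import *
o=get_obs();p=o['position'];print(p,o['ft_force'])
b=snap('side','s5.png')
x0,y0=222,168
for r in range(y0,y0+36): print(r,''.join('#' if (q.max()<95 and int(q.max())-q.min()<25) else '+' if int(q.max())-int(q.min())<28 else '.' for q in b[r,x0:x0+45]))
for dx in(-.012,.012):
  for dy in(-.011,.011): print(dx,dy,[proj('side',[p[0]+dx,p[1]+dy,z])[0].round(1) for z in(0,.02)])
E
```

```text
[ 0.42164246 -0.19215712 -0.02935757] [0.03616295 0.07523347 0.19793562]
168 ......++.+..++.+++####++........###..........
169 ....+....++.+++.+++####+.......####..........
170 ........++...+.+.+..+#+.......+####..........
171 ........+.+...+++............+#####..........
172 ............................+#####...........
173 ...........................#######...........
174 .........................+########...........
175 ......+.................#########............
176 ......###...........+###########+............
177 .......#######++################.............
178 ........#######################+.............
179 .........######################+.............
180 ..........#####################++............
181 ...........####################++............
182 ............####################.............
183 ............+################................
184 .............###############.................
185 .............###############.................
186 .............###############.................
187 .............+++++#########..................
188 ..............++++#####
[... 312 characters left out ...]
.+++++++++
195 ..........##++++++#######..........++++++++++
196 ..........##++++++#######.........+++++++++++
197 ..........##+++++#######.........++++++++++++
198 ............##++######..........+++++++++++++
199 ................+###...........++++++++++++++
200 ..............................+++++++++++++++
201 ..............................+++++++++++++++
202 .............................++++++++++++++++
203 ............................+++++++++++++++++
-0.012 -0.011 [array([246. , 183.1]), array([245. , 180.6])]
-0.012 0.011 [array([253.8, 185. ]), array([252.8, 182.5])]
0.012 -0.011 [array([243.4, 191.2]), array([242.3, 188.8])]
0.012 0.011 [array([251.2, 193.1]), array([250.3, 190.7])]
```

Request:
{"method": "step_arm", "body": {"commands": [24,0,0,-0.001,0,0,0,24,0,0,-0.002,0,0,0,24,0,0,-0.003,0,0,0,24,0,0,-0.004,0,0,0,24,0,0,-0.005,0,0,0,24,0,0,-0.006,0,0,0,24,0,0,-0.007,0,0,0,24,0,0,-0.007,0,0,0,24,0,0,-0.007,0,0,0,24,0,0,-0.007,0,0,0]}}

```text
clock: 13.05
position: [0.4216, -0.1921, -0.0336]
ee_rot: [0.707, 0.707, 0.0, 0.0]
ft_force: [0.5, -0.4, -0.1]
grip_width: 0.284
grasp_force: 0.0
```

Request:
{"method": "step_arm", "body": {"commands": [24,0,0,-0.001,0,0,0,24,0,0,-0.002,0,0,0,24,0,0,-0.003,0,0,0,24,0,0,-0.004,0,0,0,24,0,0,-0.005,0,0,0,24,0,0,-0.006,0,0,0,24,0,0,-0.007,0,0,0,24,0,0,-0.007,0,0,0,24,0,0,-0.007,0,0,0,24,0,0,-0.007,0,0,0]}}

```text
clock: 14.3
position: [0.4219, -0.1923, -0.0344]
ee_rot: [0.707, 0.707, -0.001, 0.0]
ft_force: [-22.4, 10.0, 61.5]
grip_width: 0.282
grasp_force: 31.1
```

Contact: at 24 mm opening the fingertips lie 34 mm behind the reported TCP (contact at TCP z = -0.034), with an arm stiffness of about 18 N/mm. Going back to the stone with that correction.

Request:
{"method": "step_arm", "body": {"commands": [34,0,0,0.05,0,0,0,34,0,0,0.1063,0,0,0,34,0.04,-0.09,0.1063,0,0,0,34,0.0818,-0.18,0.1063,0,0,0,34,0.0818,-0.1998,0.1063,0,0,0,34,0.0818,-0.1998,0.1063,0,0,0,34,0.0818,-0.1998,0.08,0,0,0,34,0.0818,-0.1998,0.055,0,0,0,34,0.0818,-0.1998,0.04,0,0,0,34,0.0818,-0.1998,0.0335,0,0,0]}}

```text
clock: 15.55
position: [0.4703, -0.3114, -0.0186]
ee_rot: [0.707, 0.707, -0.0, -0.001]
ft_force: [0.3, 1.0, -0.5]
grip_width: 0.4
grasp_force: 0.0
```

Request:
{"method": "step_arm", "body": {"commands": [34,0,0,-0.0015,0,0,0,34,0,0,-0.003,0,0,0,30,0,0,-0.003,0,0,0,26,0,0,-0.003,0,0,0,22,0,0,-0.003,0,0,0,18,0,0,-0.003,0,0,0,18,0,0,-0.003,0,0,0,18,0,0,-0.003,0,0,0,18,0,0,-0.003,0,0,0,18,0,0,-0.003,0,0,0], "squeeze": 20}}

```text
clock: 16.8
position: [0.4708, -0.3121, -0.0193]
ee_rot: [0.707, 0.707, 0.0, 0.0]
ft_force: [-1.1, 0.5, 5.0]
grip_width: 0.232
grasp_force: 19.6
```

Gripped (19.6 N). I'll lift a little and check the hold numerically.

Request:
{"method": "step_arm", "body": {"commands": [18,0,0,0.005,0,0,0,18,0,0,0.015,0,0,0,18,0,0,0.03,0,0,0,18,0,0,0.06,0,0,0,18,0,0,0.1,0,0,0,18,0,0,0.15,0,0,0,18,0,0,0.2,0,0,0,18,0,0,0.25,0,0,0,18,0,0,0.3,0,0,0,18,0,0,0.3,0,0,0], "squeeze": 20}}

```text
clock: 18.05
position: [0.4721, -0.3127, 0.1642]
ee_rot: [0.707, 0.707, 0.001, 0.003]
ft_force: [0.2, -0.3, -1.4]
grip_width: 0.234
grasp_force: 19.6
```

```bash
python3 - <<'E'
from h import *
o=get_obs();p=o['position'];print(p,o['ft_force'],o['grip_width'],o['grasp_force'])
b=snap('side','s6.png');t=snap('top','t6.png')
q=p+[0,0,.034];A=proj('side',q)[0];B=proj('top',q)[0];print(A,B,'stone old',proj('side',[.4705,-.312,.0185])[0])
for n,im,c in(('side',b,A),):
    x0,y0=int(c[0])-18,int(c[1])-18
    for r in range(y0,y0+36): print(r,x0,''.join('O' if q.min()>165 else '#' if (q.max()<95 and int(q.max())-int(q.min())<25) else '+' if int(q.max())-int(q.min())<28 else 'g' if int(q[1])>int(q[0])+20 else '.' for q in im[r,x0:x0+44]))
E
```

```text
[ 0.4721051  -0.31267545  0.16424967] [ 0.1904165  -0.34795039 -1.3987067 ] 0.23428573942896702 19.587031852570362
[179.91593493 167.73268312] [431.2566522  194.28789918] stone old [199.29782721 192.18660477]
149 161 ######################......................
150 161 ######################......................
151 161 #######################.....................
152 161 #######################.....................
153 161 #######################.....................
154 161 #######################.....................
155 161 #####################+##....................
156 161 ###################++O++....................
157 161 ###################++O+++...................
158 161 #####################++++...................
159 161 ######################+++...................
160 161 #######################+++..................
161 161 ##################+++###++..................
162 161 ################+OOOO++##+..................
163 161 ################+OOOOOO+#...................
164 161 ################+OOOOOOO....................
165 161 ################+OOOOOOO...........
[... 316 characters left out ...]
...........
172 161 ++++++############++++ggggg.................
173 161 ###+++##########+##+++ggggggg...............
174 161 ##############+####++ggggggggggg............
175 161 ##############ggg+gggggggggggggggg..........
176 161 #############ggggggggggggggggggggggg........
177 161 ############gggggggggggggggggggggggggg......
178 161 #########gggg++##+ggggggggggggggggggggggg...
179 161 ++####gggggg+#####+gggggggggggggggggggggggg.
180 161 ..+gggggggg+########gggggggggggggggggggggggg
181 161 ..ggggggggg+#########ggggggggggggggggggggggg
182 161 .gggggggggg+#########ggggggggggggggggggggggg
183 161 .gggggggggg++########ggggggggggggggggggggggg
184 161 ggggggggggg++########ggggggggggggggggggggggg
```

The stone is held centred (pixel ~(180,166), as predicted) and the slate is untouched. Carrying it over the flywheel to the loading spot.

Request:
{"method": "step_arm", "body": {"commands": [18,0,0.02,0.09,0,0,0,18,0.01,0.09,0.177,0,0,0,18,0.02,0.18,0.19,0,0,0,18,0.03,0.27,0.19,0,0,0,18,0.04,0.36,0.19,0,0,0,18,0.05,0.45,0.19,0,0,0,18,0.065,0.54,0.19,0,0,0,18,0.08,0.63,0.19,0,0,0,18,0.095,0.7,0.19,0,0,0,18,0.095,0.725,0.15,0,0,0]}}

```text
clock: 19.4
position: [0.5278, 0.1265, 0.2507]
ee_rot: [0.706, 0.708, 0.001, -0.0]
ft_force: [0.7, 0.1, -0.6]
grip_width: 0.228
grasp_force: 19.7
```

Request:
{"method": "step_arm", "body": {"commands": [18,0,0,-0.05,0,0,0,18,0,0,-0.1,0,0,0,18,0,0,-0.15,0,0,0,18,0,0,-0.18,0,0,0,18,0,0,-0.2,0,0,0,18,0,0,-0.2,0,0,0,18,0,0,-0.2,0,0,0,18,0,0,-0.2,0,0,0,18,0,0,-0.2,0,0,0,18,0,0,-0.2,0,0,0]}}

```text
clock: 20.65
position: [0.5278, 0.123, 0.1307]
ee_rot: [0.707, 0.707, 0.0, 0.0]
ft_force: [0.4, 0.3, -0.0]
grip_width: 0.23
grasp_force: 19.7
```

Request:
{"method": "step_arm", "body": {"commands": [18,0.002,0,-0.02,0,0,0,18,0.002,0,-0.04,0,0,0,18,0.002,0,-0.055,0,0,0,18,0.002,0,-0.06,0,0,0,18,0.002,0,-0.064,0,0,0,18,0.002,0,-0.067,0,0,0,18,0.002,0,-0.069,0,0,0,18,0.002,0,-0.07,0,0,0,18,0.002,0,-0.07,0,0,0,18,0.002,0,-0.07,0,0,0]}}

```text
clock: 21.9
position: [0.5289, 0.123, 0.0886]
ee_rot: [0.707, 0.707, 0.0, 0.0]
ft_force: [-0.9, 0.4, -0.3]
grip_width: 0.229
grasp_force: 19.7
```

```bash
python3 - <<'E'
from h import *
o=get_obs();p=o['position'];print(p,o['ft_force'],o['grip_width'],o['grasp_force'])
b=snap('side','s7.png')
for z in(.12,.1255):print(z,proj('side',[.529,.1226,z])[0])
x0,y0=340,228
for r in range(y0,y0+32): print(r,x0,''.join('O' if q.min()>205 else '#' if q.max()<95 else 'Y' if int(q[0])-int(q[2])>50 else '+' for q in b[r,x0:x0+40]))
E
```

```text
[0.52893901 0.12302532 0.08859129] [-0.86772178  0.39287051 -0.31960997] 0.22870829902339407 19.69998168409802
0.12 [357.77158754 244.96958456]
0.1255 [357.99780146 244.4812047 ]
228 340 +++++++++++++###++++++++++++++++++++++++
229 340 ++++++++++++++++++++++++++++++++++++++++
230 340 ++++++++++++++++++++++++++++++++++++++++
231 340 +++++++#++++++++++++++++++++++++++++++++
232 340 +++++++##+++++++++++++++++++++++++++++++
233 340 +++++++##+++++++++++++++++++++++++++++++
234 340 ++++++++#++++++++++++++++#++++++++++++++
235 340 ++++++++##+++++++++++++++#++++++++++++++
236 340 ++++++++###+++++++++++++++++++++++++++++
237 340 +++++++++##+++++++++++++++++++++++++++++
238 340 +++++++++###++++++++++++++++++++++++++++
239 340 ++++++++++####++++++++++++++++++++++++++
240 340 ++++++++++#####+++++++++++++++++++++++++
241 340 +++++++++++#####++++++++++++++++++++++++
242 340 ++++++++++++#####+++++++++++++++++++++++
243 340 ++++++++++++#######+++++++++++++++++++YY
244 340 +++++++++++++#########+++++++++++++++YYY
245 340 +++++++++++++#############+++++####+YYYY
246 340 +++++++++++++#####################YYYYYY
247 340 ++++++++++++++###################YYYYYYY
248 340 ++++++++++++++###############++++YYYYYYY
249 340 ++++++++++++++############+++++++YYYY++O
250 340 +++++++++++++++##########++++++++YYYYOOO
251 340 +++++++++++++++##+++####+++++++++YYYYOOO
252 340 +++++++++++++####+++++##+++++++++YYY+OOO
253 340 +++++++++++++####+++++#++++++++++++++OOO
254 340 ++++++++++++####+++++##++++++++++++++OOO
255 340 +++++++++++++++++++++#+++YYYYY+++++++OOO
256 340 +++++++++++++++++++++##++YYY+++++++++OOO
257 340 ++++++++++++###++++++++++++++++++++++OOO
258 340 #+++++++++++###++++++++++++++++###+++OOO
259 340 +###++++++++###+++++##+++++++++###++++++
```

Request:
{"method": "step_arm", "body": {"commands": [18,0,0,-0.0005,0,0,0,18,0,0,-0.001,0,0,0,18,0,0,-0.0015,0,0,0,18,0,0,-0.002,0,0,0,18,0,0,-0.002,0,0,0,18,0,0,-0.002,0,0,0,18,0,0,-0.002,0,0,0,18,0,0,-0.002,0,0,0,18,0,0,-0.002,0,0,0,18,0,0,-0.002,0,0,0]}}

```text
clock: 23.2
position: [0.529, 0.123, 0.0877]
ee_rot: [0.707, 0.707, 0.0, 0.0]
ft_force: [-2.2, -0.8, 4.7]
grip_width: 0.23
grasp_force: 20.0
```

Contact with the bed (4.7 N). Releasing and lifting.

Request:
{"method": "step_arm", "body": {"commands": [24,0,0,0,0,0,0,30,0,0,0,0,0,0,38,0,0,0,0,0,0,38,0,0,0,0,0,0,38,0,0,0,0,0,0,38,0,0,0.02,0,0,0,38,0,0,0.06,0,0,0,38,0,0,0.14,0,0,0,38,0,0,0.22,0,0,0,38,0,0,0.3,0,0,0]}}

```text
clock: 24.45
position: [0.5287, 0.1231, 0.2699]
ee_rot: [0.707, 0.707, 0.0, 0.0]
ft_force: [0.2, -1.0, -0.5]
grip_width: 0.446
grasp_force: 0.0
```

Request:
{"method": "step_arm", "body": {"commands": [46,-0.01,-0.02,0.02,0,0,0.055,46,-0.02,-0.05,0.02,0,0,0.11,46,-0.04,-0.08,0.02,0,0,0.165,46,-0.06,-0.12,0.02,0,0,0.22,46,-0.08,-0.16,0.02,0,0,0.275,46,-0.1,-0.2,0.02,0,0,0.33,46,-0.1108,-0.2283,0.02,0,0,0.385,46,-0.1108,-0.2283,0.02,0,0,0.44,46,-0.1108,-0.2283,0.02,0,0,0.5,46,-0.1108,-0.2283,0.02,0,0,0.5]}}

```text
clock: 25.7
position: [0.4624, -0.0137, 0.2801]
ee_rot: [0.001, 1.0, -0.0, 0.0]
ft_force: [-0.6, 0.1, 0.9]
grip_width: 0.536
grasp_force: 0.0
```

```bash
python3 - <<'E'
from h import *
o=get_obs();p=o['position'];print(o['clock'],p,o['ee_rot'],o['ft_force'],o['joint_pos'])
a=snap('top','t8.png');b=snap('side','s8.png')
print(proj('top',[.529,.1226,.1255])[0],proj('side',[.529,.1226,.1255])[0])
T=cv2.resize(a[150:200,235:290],(400,364));S=cv2.resize(b[215:275,325:390],(394,364))
cv2.imwrite('pics/c8.png',np.hstack([T,S])[:,:,::-1])
E
```

```text
25.7 [ 0.46244767 -0.01371345  0.28005691] [ 5.35663310e-04  9.99999768e-01 -6.89016120e-05  4.14314315e-04] [-0.61920892  0.08295995  0.91009434] [ 0.63333474 -0.03610473 -0.67319766  1.70077871 -0.022455    1.46824957
  1.53246043]
[261.21173205 173.80506411] [357.99780146 244.4812047 ]
```

View pics/c8.png

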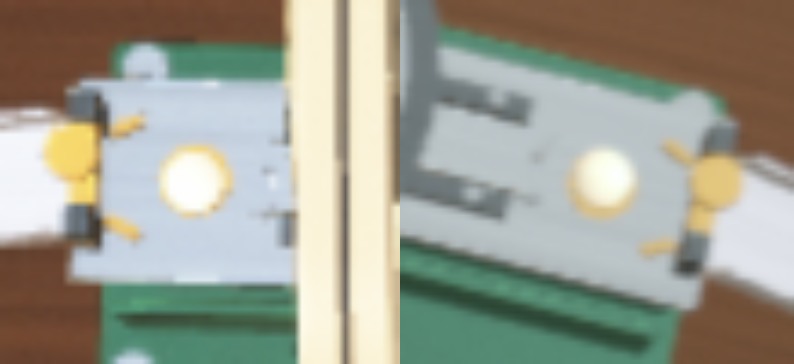

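The picture shows the stone centred on the brass inlay in both views. Lowering over the handle and gripping it.

Request:
{"method": "step_arm", "body": {"commands": [46,0,0,-0.03,0,0,0,46,0,0,-0.07,0,0,0,46,0,0,-0.11,0,0,0,46,0,0,-0.14,0,0,0,46,0,0,-0.1533,0,0,0,38,0,0,-0.1533,0,0,0,30,0,0,-0.1533,0,0,0,24,0,0,-0.1533,0,0,0,15,0,0,-0.1533,0,0,0,15,0,0,-0.1533,0,0,0], "squeeze": 50}}

```text
clock: 27.05
position: [0.4629, -0.0145, 0.1881]
ee_rot: [0.001, 1.0, -0.0, 0.001]
ft_force: [-1.5, -2.9, 6.0]
grip_width: 0.251
grasp_force: 48.7
```

Request:
{"method": "step_arm", "body": {"commands": [15,0,0,0,0,0,0,15,0,0,0,0,0,0,15,0,0,0,0,0,0,15,0,0,0,0,0,0,15,0,0,0,0,0,0,15,0,0,0,0,0,0,15,0,0,0,0,0,0,15,0,0,0,0,0,0,15,0,0,0,0,0,0,15,0,0,0,0,0,0]}}

```text
clock: 28.3
position: [0.4629, -0.0145, 0.1881]
ee_rot: [0.001, 1.0, -0.0, 0.001]
ft_force: [-0.9, -2.3, 5.4]
grip_width: 0.253
grasp_force: 48.7
```

Handle gripped, and hub and handle agree (r = 71.6 mm). Working out the circle rows.

```bash
cat > circ.py <<'E'
import sys,numpy as np
a,b=float(sys.argv[1]),float(sys.argv[2]); n=int(sys.argv[3]) if len(sys.argv)>3 else 10
t=np.linspace(0,1,n+1)[1:]; s=t if len(sys.argv)<=4 else (t**1.5 if sys.argv[4]=='up' else 1-(1-t)**1.6)
f=a+(b-a)*s
for p in f: print(round(.12*(np.cos(a)-np.cos(p)),4),round(.12*(np.sin(p)-np.sin(a)),4),end=' | ')
print()
E
python3 circ.py .463 1.5 10 up; for a in 1.5 2.6 3.7 4.8; do python3 circ.py $a $(python3 -c "print($a+1.1)"); done
```

```text
0.0018 0.0035 | 0.0054 0.0097 | 0.0106 0.0174 | 0.0176 0.026 | 0.0263 0.0349 | 0.0371 0.0437 | 0.0498 0.0517 | 0.0644 0.0585 | 0.0809 0.0634 | 0.0989 0.0661 | 
0.0132 0.0002 | 0.0263 -0.001 | 0.0392 -0.0037 | 0.0518 -0.0078 | 0.0638 -0.0132 | 0.0752 -0.0199 | 0.0857 -0.0279 | 0.0953 -0.0369 | 0.1039 -0.0469 | 0.1113 -0.0578 | 
0.0062 -0.0117 | 0.011 -0.0239 | 0.0145 -0.0367 | 0.0166 -0.0497 | 0.0172 -0.0629 | 0.0163 -0.076 | 0.0141 -0.089 | 0.0104 -0.1017 | 0.0053 -0.1139 | -0.0011 -0.1254 | 
-0.0076 -0.0108 | -0.0163 -0.0207 | -0.0261 -0.0295 | -0.0368 -0.0373 | -0.0482 -0.0438 | -0.0604 -0.049 | -0.073 -0.0529 | -0.0859 -0.0554 | -0.0991 -0.0564 | -0.1123 -0.056 | 
-0.0131 0.0019 | -0.0258 0.0052 | -0.0382 0.0099 | -0.0499 0.0159 | -0.0609 0.0231 | -0.0711 0.0315 | -0.0803 0.041 | -0.0883 0.0515 | -0.0952 0.0627 | -0.1008 0.0747 |
```

Request:
{"method": "step_arm", "body": {"commands": [15,0.0018,0.0035,0,0,0,0,15,0.0054,0.0097,0,0,0,0,15,0.0106,0.0174,0,0,0,0,15,0.0176,0.026,0,0,0,0,15,0.0263,0.0349,0,0,0,0,15,0.0371,0.0437,0,0,0,0,15,0.0498,0.0517,0,0,0,0,15,0.0644,0.0585,0,0,0,0,15,0.0809,0.0634,0,0,0,0,15,0.0989,0.0661,0,0,0,0]}}

```text
clock: 29.55
position: [0.5194, 0.0254, 0.1879]
ee_rot: [0.0, 1.0, -0.001, -0.003]
ft_force: [-18.6, -3.3, 18.3]
grip_width: 0.251
grasp_force: 50.2
```

Request:
{"method": "step_arm", "body": {"commands": [15,0.0132,0.0002,0,0,0,0,15,0.0263,-0.001,0,0,0,0,15,0.0392,-0.0037,0,0,0,0,15,0.0518,-0.0078,0,0,0,0,15,0.0638,-0.0132,0,0,0,0,15,0.0752,-0.0199,0,0,0,0,15,0.0857,-0.0279,0,0,0,0,15,0.0953,-0.0369,0,0,0,0,15,0.1039,-0.0469,0,0,0,0,15,0.1113,-0.0578,0,0,0,0]}}

```text
clock: 30.8
position: [0.5868, -0.0046, 0.1881]
ee_rot: [-0.002, 1.0, 0.002, -0.002]
ft_force: [-13.2, 10.8, 11.0]
grip_width: 0.256
grasp_force: 49.8
```

Request:
{"method": "step_arm", "body": {"commands": [15,0.0062,-0.0117,0,0,0,0,15,0.011,-0.0239,0,0,0,0,15,0.0145,-0.0367,0,0,0,0,15,0.0166,-0.0497,0,0,0,0,15,0.0172,-0.0629,0,0,0,0,15,0.0163,-0.076,0,0,0,0,15,0.0141,-0.089,0,0,0,0,15,0.0104,-0.1017,0,0,0,0,15,0.0053,-0.1139,0,0,0,0,15,-0.0011,-0.1254,0,0,0,0]}}

```text
clock: 32.05
position: [0.5893, -0.0829, 0.1882]
ee_rot: [-0.0, 1.0, 0.001, 0.002]
ft_force: [5.0, 2.6, 2.7]
grip_width: 0.247
grasp_force: 48.9
```

```bash
python3 - <<'E'
from h import *
o=get_obs();print(o['position'],o['ft_force'])
for n in('top','side'):
    im=snap(n,n[0]+'9.png')
    c=proj(n,[.527,.24,.01])[0];
    x0,y0,x1,y1={'top':(160,145,230,210),'side':(330,225,475,315)}[n]
    m=(im[y0:y1,x0:x1].min(2)>200).astype(np.uint8)
    k,_,st,ce=cv2.connectedComponentsWithStats(m)
    for i in range(1,k):
        if st[i][4]>8: print(n,ce[i]+[x0,y0],st[i][2:],onz(n,ce[i]+[x0,y0],.0145).round(3))
print(proj('top',[.529,.1226,.1255])[0],proj('side',[.529,.1226,.1255])[0])
E
```

```text
[ 0.58933331 -0.08286218  0.18822166] [4.97151094 2.62821229 2.74822368]
top [215.         167.90909091] [11  3 11] [0.563 0.272 0.014]
top [220.76984127 176.33333333] [ 22  17 252] [0.539 0.254 0.014]
top [198.6 178.6] [ 8  8 50] [0.531 0.319 0.014]
top [186.4 181.6] [ 8  8 50] [0.521 0.354 0.014]
side [395.43057996 257.85237258] [ 39  29 569] [0.514 0.228 0.014]
side [429.73469388 272.71428571] [ 8  8 49] [0.53  0.319 0.014]
side [444.5 272.5] [ 8  8 50] [0.52  0.356 0.014]
[261.21173205 173.80506411] [357.99780146 244.4812047 ]
```

Both stones now lie in the pine box: (0.531,0.319) and (0.520,0.355). Continuing the turn.

Request:
{"method": "step_arm", "body": {"commands": [15,-0.0076,-0.0108,0,0,0,0,15,-0.0163,-0.0207,0,0,0,0,15,-0.0261,-0.0295,0,0,0,0,15,-0.0368,-0.0373,0,0,0,0,15,-0.0482,-0.0438,0,0,0,0,15,-0.0604,-0.049,0,0,0,0,15,-0.073,-0.0529,0,0,0,0,15,-0.0859,-0.0554,0,0,0,0,15,-0.0991,-0.0564,0,0,0,0,15,-0.1123,-0.056,0,0,0,0]}}

```text
clock: 33.4
position: [0.5217, -0.118, 0.1882]
ee_rot: [0.0, 1.0, -0.0, 0.002]
ft_force: [6.1, -0.7, 3.6]
grip_width: 0.252
grasp_force: 49.2
```

```bash
python3 circ.py 4.8 5.85 10 down; python3 circ.py 5.85 6.2
```

```text
-0.0192 0.0033 | -0.0365 0.0091 | -0.0516 0.0169 | -0.0644 0.0258 | -0.0748 0.0352 | -0.0831 0.0445 | -0.0895 0.0532 | -0.094 0.0606 | -0.097 0.0663 | -0.0984 0.0692 | 
-0.0017 0.0038 | -0.0033 0.0077 | -0.0047 0.0117 | -0.006 0.0157 | -0.0071 0.0197 | -0.0081 0.0238 | -0.009 0.0279 | -0.0097 0.0321 | -0.0102 0.0362 | -0.0107 0.0404 |
```

Request:
{"method": "step_arm", "body": {"commands": [15,-0.0192,0.0033,0,0,0,0,15,-0.0365,0.0091,0,0,0,0,15,-0.0516,0.0169,0,0,0,0,15,-0.0644,0.0258,0,0,0,0,15,-0.0748,0.0352,0,0,0,0,15,-0.0831,0.0445,0,0,0,0,15,-0.0895,0.0532,0,0,0,0,15,-0.094,0.0606,0,0,0,0,15,-0.097,0.0663,0,0,0,0,15,-0.0984,0.0692,0,0,0,0]}}

```text
clock: 34.65
position: [0.4625, -0.0776, 0.1881]
ee_rot: [0.001, 1.0, -0.001, 0.001]
ft_force: [4.4, -5.7, 3.1]
grip_width: 0.255
grasp_force: 49.2
```

At φ≈5.83, with home measured at ≈6.38. Loosening the grip to a cage and following slowly.

Request:
{"method": "step_arm", "body": {"commands": [24.5,0,0,0,0,0,0,24.5,0,0,0,0,0,0,24.5,0,0,0,0,0,0,24.5,-0.0017,0.0038,0,0,0,0,24.5,-0.0047,0.0117,0,0,0,0,24.5,-0.0071,0.0197,0,0,0,0,24.5,-0.009,0.0279,0,0,0,0,24.5,-0.0097,0.0321,0,0,0,0,24.5,-0.0107,0.036,0,0,0,0,24.5,-0.0107,0.038,0,0,0,0], "squeeze": 20}}

```text
clock: 35.9
position: [0.4547, -0.0543, 0.1872]
ee_rot: [0.001, 1.0, -0.001, -0.0]
ft_force: [-1.0, -4.5, -0.0]
grip_width: 0.287
grasp_force: 2.8
```

Request:
{"method": "step_arm", "body": {"commands": [24.5,0,0.0015,0,0,0,0,24.5,0,0.003,0,0,0,0,24.5,0,0.0045,0,0,0,0,24.5,0,0.006,0,0,0,0,24.5,0,0.0075,0,0,0,0,24.5,0,0.009,0,0,0,0,24.5,0,0.0105,0,0,0,0,24.5,0,0.012,0,0,0,0,24.5,0,0.0125,0,0,0,0,24.5,0,0.013,0,0,0,0]}}

```text
clock: 37.15
position: [0.4547, -0.0466, 0.1872]
ee_rot: [0.001, 1.0, -0.0, -0.0]
ft_force: [-0.7, -5.7, 1.2]
grip_width: 0.288
grasp_force: 2.6
```

Request:
{"method": "step_arm", "body": {"commands": [24.5,0,0.001,0,0,0,0,24.5,0,0.002,0,0,0,0,24.5,0,0.003,0,0,0,0,24.5,0,0.004,0,0,0,0,24.5,0,0.005,0,0,0,0,24.5,0,0.006,0,0,0,0,24.5,0,0.0065,0,0,0,0,24.5,0,0.007,0,0,0,0,24.5,0,0.007,0,0,0,0,24.5,0,0.007,0,0,0,0]}}

```text
clock: 38.4
position: [0.455, -0.0413, 0.1873]
ee_rot: [0.0, 1.0, 0.0, -0.0]
ft_force: [-0.2, -2.5, -1.9]
grip_width: 0.289
grasp_force: 1.4
```

Request:
{"method": "step_arm", "body": {"commands": [24.5,0,0.0005,0,0,0,0,24.5,0,0.001,0,0,0,0,24.5,0,0.0015,0,0,0,0,24.5,0,0.002,0,0,0,0,24.5,0,0.0025,0,0,0,0,24.5,0,0.003,0,0,0,0,24.5,0,0.003,0,0,0,0,24.5,0,0.003,0,0,0,0,24.5,0,0.003,0,0,0,0,24.5,0,0.003,0,0,0,0]}}

```text
clock: 39.65
position: [0.4551, -0.0397, 0.1874]
ee_rot: [0.0, 1.0, 0.0, 0.0]
ft_force: [0.4, -1.7, 0.4]
grip_width: 0.291
grasp_force: 0.7
```

Request:
{"method": "step_arm", "body": {"commands": [24.5,0,0.0005,0,0,0,0,24.5,0,0.001,0,0,0,0,24.5,0,0.0015,0,0,0,0,24.5,0,0.002,0,0,0,0,24.5,0,0.0025,0,0,0,0,24.5,0,0.003,0,0,0,0,24.5,0,0.003,0,0,0,0,24.5,0,0.003,0,0,0,0,24.5,0,0.003,0,0,0,0,24.5,0,0.003,0,0,0,0]}}

```text
clock: 40.9
position: [0.4551, -0.0379, 0.1873]
ee_rot: [0.0, 1.0, 0.0, -0.0]
ft_force: [0.1, -1.8, 1.2]
grip_width: 0.285
grasp_force: 0.7
```

Request:
{"method": "step_arm", "body": {"commands": [24.5,0,0.0005,0,0,0,0,24.5,0,0.001,0,0,0,0,24.5,0,0.0015,0,0,0,0,24.5,0,0.002,0,0,0,0,24.5,0,0.0025,0,0,0,0,24.5,0,0.003,0,0,0,0,24.5,0,0.003,0,0,0,0,24.5,0,0.003,0,0,0,0,24.5,0,0.003,0,0,0,0,24.5,0,0.003,0,0,0,0]}}

```text
clock: 42.15
position: [0.4551, -0.0369, 0.1874]
ee_rot: [0.001, 1.0, -0.0, 0.0]
ft_force: [1.6, -5.6, 2.1]
grip_width: 0.292
grasp_force: 3.0
```

```bash
python3 - <<'E'
from h import *
o=get_obs();print(o['position'],o['ft_force'],o['grasp_force'])
im=snap('side','s10.png')
c=proj('side',[.455,-.04,.155])[0];print(c,proj('side',[.455,-.04,.249])[0])
x0,y0=280,170
for r in range(y0,y0+36): print(r,''.join('#' if q.max()<95 else 'O' if int(q[0])-int(q[2])>60 and int(q[1])-int(q[2])<60 and int(q[0])>150 else 'Y' if int(q[0])-int(q[2])>60 else 'R' if int(q[0])-int(q[1])>90 else '+' for q in im[r,x0:x0+45]))
E
```

```text
[ 0.455059   -0.03694133  0.18740996] [ 1.55287607 -5.62727799  2.06237834] 3.0436576902866364
[297.9485366  194.70313066] [296.56377947 180.93634586]
170 ########++++++++++++++++############+++++OOOO
171 ################++#################++++++++++
172 ####################################+++++++++
173 ####################################+++++++++
174 #+###################################++++++++
175 #+####################################+++++++
176 ########################################+++++
177 ###########################################++
178 #######################################+++###
179 #++++##################################+++###
180 YYYY+##########+##++##################+++####
181 YY+Y++####++#+OOOOOOO##################++####
182 ++++++###+++#YOOOOOOO+#######################
183 ++++++###++##OOOOOOOOO+######################
184 +++++++##+##+OOOOOOOOOO+#####################
185 +++++++++++#YOOOOOOOOOO+###################++
186 +++++++++++#+YOOOOOOOOO+#######+#########++++
187 ++++++++++++++YOOOOOOOO++++###+++######++YY++
188 ++++++++++++++YYYOOOOOY++++###+++++++++++++YY
189 ++++++++++++++YYYYYYYYY++++###+++++++++++++++
190 +++++++++++++OYYYYYYYYYY+++++++++++++++++++++
191 +++++++++++++OOYYYYYYYOYO++++++++++++++++++++
192 +++++++++++++OOYYYYYYYOY+++++++++++++++++++++
193 +++++++++++++OYOYYYYYOYY+++++++++++++++++++++
194 +++++++++++++OYYOYYYOYYO+++++++++++++++++++Y+
195 +++++++++++++OYYYYYYYYO+++++++++++++++++++YYY
196 ++++++OOOOOOOOOYYYYYYOO+++++++++++++++++++++Y
197 OOOOOOOOOOOOOOOOOOOOOO+++++++++++++++++++++++
198 OOOOOOOOOOOOOOOOOOOOOO+++++++++++++++++++++++
199 OOOOOOOOOOOOOOOOOOOOOO+++++++++++++++++++++++
200 OOOOOOOOOOOOOOOOOOOOOO+++++++++++++++++++++++
201 OOOOOOOOOOOOOOOOOOOOOOO++++++++++++++++++++++
202 OOOOYYYYYYYOOOOOOOOOOOOO+++++++++++++++++++++
203 OYYYYYYYYYYYYYOOOOOOOOOOOO+++++++++++++++++++
204 YY+++++++++YOOOYYOOOOOOOOO+++++++++++++++++++
205 ++++++++++++OOOOOYOOOOOOOOO++++++++++++++++++
```

Request:
{"method": "step_arm", "body": {"commands": [24.5,0,0.0003,0,0,0,0,24.5,0,0.0006,0,0,0,0,24.5,0,0.0009,0,0,0,0,24.5,0,0.0012,0,0,0,0,24.5,0,0.0015,0,0,0,0,24.5,0,0.0015,0,0,0,0,24.5,0,0.0015,0,0,0,0,24.5,0,0.0015,0,0,0,0,24.5,0,0.0015,0,0,0,0,24.5,0,0.0015,0,0,0,0]}}

```text
clock: 43.45
position: [0.4551, -0.0366, 0.1874]
ee_rot: [0.001, 1.0, -0.001, 0.0]
ft_force: [0.5, -7.3, 3.3]
grip_width: 0.288
grasp_force: 4.1
```

Request:
{"method": "step_arm", "body": {"commands": [24.5,0,0.0004,0,0,0,0,24.5,0,0.0008,0,0,0,0,24.5,0,0.0012,0,0,0,0,24.5,0,0.0016,0,0,0,0,24.5,0,0.002,0,0,0,0,24.5,0,0.002,0,0,0,0,24.5,0,0.002,0,0,0,0,24.5,0,0.002,0,0,0,0,24.5,0,0.002,0,0,0,0,24.5,0,0.002,0,0,0,0]}}

```text
clock: 44.7
position: [0.4551, -0.0363, 0.1875]
ee_rot: [0.001, 1.0, -0.001, 0.0]
ft_force: [0.0, -10.9, 2.4]
grip_width: 0.287
grasp_force: 5.5
```

Locked: force climbs with no motion, so the pin is in. Backing off, opening, and lifting clear.

Request:
{"method": "step_arm", "body": {"commands": [24.5,0,-0.0035,0,0,0,0,30,0,-0.005,0,0,0,0,40,0,-0.005,0,0,0,0,46,0,-0.005,0,0,0,0,46,0,-0.005,0,0,0,0,46,0,-0.005,0,0,0,0,46,0,-0.005,0.03,0,0,0,46,0,-0.005,0.08,0,0,0,46,0,-0.005,0.15,0,0,0,46,0,-0.005,0.22,0,0,0]}}

```text
clock: 45.95
position: [0.4548, -0.0369, 0.3206]
ee_rot: [0.0, 1.0, 0.0, -0.0]
ft_force: [0.4, -0.0, 0.6]
grip_width: 0.535
grasp_force: 0.0
```

Request:
{"method": "step_arm", "body": {"commands": [46,0,-0.05,0.02,0,0,0,46,0,-0.14,0.03,0,0,0,46,0,-0.23,0.03,0,0,0,46,0,-0.32,0.03,0,0,0,46,0,-0.4,0.03,0,0,0,46,0,-0.45,0.03,0,0,0,46,0,-0.45,0.03,0,0,0,46,0,-0.45,0.03,0,0,0,46,0,-0.45,0.03,0,0,0,46,0,-0.45,0.03,0,0,0]}}

```text
clock: 47.2
position: [0.4552, -0.3063, 0.3376]
ee_rot: [-0.0, 1.0, -0.0, 0.0]
ft_force: [0.8, 0.7, 0.4]
grip_width: 0.541
grasp_force: 0.0
```

```bash
python3 - <<'E'
from h import *
o=get_obs();print(o['clock'],o['position'],o['ft_force'])
A=snap('top','t11.png');B=snap('side','s11.png')
A0=cv2.imread('pics/t0.png')[:,:,::-1];B0=cv2.imread('pics/s0.png')[:,:,::-1]
def dump(im,x0,y0,w,h):
    for r in range(y0,y0+h): print(r,x0,''.join('#' if q.max()<70 else 'R' if int(q[0])-int(q[1])>95 and int(q[2])<90 and q[1]<70 else 'Y' if int(q[0])-int(q[2])>100 and int(q[1])*1.0/q[0]>.72 else 'O' if int(q[0])-int(q[2])>40 else '+' for q in im[r,x0:x0+w]))
print('now top');dump(A,305,184,30,24);print('t0');dump(A0,298,184,36,24)
print('now side');dump(B,284,174,30,34);print('s0');dump(B0,290,178,30,28)
for z in(.249,.242):print(z,proj('top',[.4552,-.039,z])[0],proj('side',[.4552,-.039,z])[0])
E
```

```text
47.2 [ 0.45524256 -0.30630218  0.33762472] [0.75285432 0.70615222 0.41202119]
now top
184 305 +RRRRRRRO++++++++RRRR+++++++++
185 305 +ORRRRRRRO++++++ORRRR+++++++++
186 305 ++ORRRRRRRO+++++ORRRO+++++++++
187 305 +++RRRRRRRRRR+++ORRRO+++++++OR
188 305 ++++RRRRRRRRRRR+ORRRO+++++ORRR
189 305 +++++RRRRRRRRRRRRRRRROORRRRRRR
190 305 ++++++ORRRRRRRRRRRRRRRRRRRRRRR
191 305 +++++++ORRRRRRRRRRRRRRRRRRRRRR
192 305 +++++++++ORRRRRRRRRRRRRRRRRRRR
193 305 ++++++++++OORROOOOOORRRRRRRRR+
194 305 ++++++++++++OOOOOOOOORRRRRO+++
195 305 +++++++++++++OOOOOOOOOO+++++++
196 305 ++++++++++++OOOOOOOOOO++++++++
197 305 ++++++++++++YOOOOOOOOO++++++++
198 305 +++++++++++OYOOOOOOOOO++++++++
199 305 +++++++++++OYOOOOOOOOOO+++++++
200 305 +++++++++++OYOOOOOOOOYO+++++++
201 305 +++++++++++OYOOOOOOOOY++++++++
202 305 ++++++++++++YYOOOOOOYY++++++++
203 305 +++++++++++++YYOOOYYYO++++++++
204 305 ++++++++++++++YYYYYYO+++++++++
205 305 +++++++++++++++OOOO+++++++++++
206 305 ++++++++++++++++++++++++++++++
207 305 ++++++++++++++++++++++++++++++
t0
184 298 ++++++++ORRRRRRO+++ORRRO++++++++++++
185 298 ++++++++ORRRRRRRO+ORRR
[... 2858 characters left out ...]
+++++++OO++++OOOOOOOYYO+++OOOO
192 290 +++++OOOOOOO+OOOOOOYYYOO+++OOO
193 290 +++++OOOOOOOOOOOOOOOOOOO++++OO
194 290 ++++OOO###OOOOOOOOOOOOOO+++++O
195 290 ++++OOO###OOOOOOOOOOOOOOO+++++
196 290 OO++OOO##OOOOOOOOOOOOOOOO+++++
197 290 OOOOOOOOOOOOOOOOOOOOOOOO++++++
198 290 RRRROOOOOYYOYOOOOOOOOOOO++++++
199 290 RRRRRRRROOOOOYOOOOOOOYOO++++++
200 290 RRRRRRRRRRRROOYOOOOYYYO+++++++
201 290 RRRRRRRRRRRRROOOOYYYOO++++++++
202 290 RRRRRRRRRRRRRRRROOOOOO++++++++
203 290 OOOORRRRRRRRRRRRRRROO+++++++++
204 290 +++OOORRRRRRRRRRRROO++++++++++
205 290 +++++OOORRRRRRRRROO+++++++++++
0.249 [322.18375386 196.64277715] [296.99284058 181.13034657]
0.242 [322.12777846 196.99895005] [297.10182487 182.24220438]
```

```bash
python3 - <<'E'
from h import *
def tri(t,s):
    o1,d1=ray('top',t);o2,d2=ray('side',s)
    x=np.linalg.lstsq(np.c_[d1,-d2],o2-o1,rcond=None)[0]
    p,q=o1+x[0]*d1,o2+x[1]*d2; return ((p+q)/2).round(4),np.linalg.norm(p-q).round(4)
U=8;L=lambda f:cv2.resize(cv2.imread('pics/'+f),None,fx=U,fy=U,interpolation=cv2.INTER_CUBIC)
def match(f0,f1,c0,rx,ry,g):
    a,b=L(f0),L(f1);x,y=[int(v*U) for v in c0];T=a[y-ry*U:y+ry*U,x-rx*U:x+rx*U]
    gx,gy=[int(v*U) for v in g];S=b[gy-(ry+5)*U:gy+(ry+5)*U,gx-(rx+5)*U:gx+(rx+5)*U]
    m=cv2.matchTemplate(S,T,cv2.TM_CCOEFF_NORMED);_,v,_,p=cv2.minMaxLoc(m)
    return np.array([gx-(rx+5)*U+p[0]+rx*U,gy-(ry+5)*U+p[1]+ry*U])/U, v
for rx,ry in((4,4),(5,6),(5,5)):
    t0,s0=(312.5,195.5),(308.5,191.5)
    t1,v1=match('t0.png','t11.png',t0,rx,ry,(321.5,197.5));s1,v2=match('s0.png','s11.png',s0,rx,ry,(299,188))
    print(t1,v1,s1,v2,tri(t0,s0),tri(t1,s1))
for n in('t','s'):
    im=cv2.imread(f'pics/{n}11.png');N={'t':'top','s':'side'}[n];x0,y0,x1,y1={'t':(172,155,208,205),'s':(405,255,465,300)}[n]
    k,_,st,ce=cv2.connectedComponentsWithStats((im[y0:y1,x0:x1].min(2)>200).astype(np.uint8))
    print([(onz(N,ce[i]+[x0,y0],.0145).round(3),st[i][4]) for i in range(1,k) if st[i][4]>20])
E
```

```text
[322.125 198.75 ] 0.8669231534004211 [298.875 187.   ] 0.98842853307724 (array([ 0.4613, -0.0141,  0.2157]), np.float64(0.0034)) (array([ 0.4544, -0.038 ,  0.2097]), np.float64(0.0033))
[322.    198.875] 0.7364776730537415 [298.875 187.125] 0.987876296043396 (array([ 0.4613, -0.0141,  0.2157]), np.float64(0.0034)) (array([ 0.4543, -0.0379,  0.2085]), np.float64(0.003))
[322. 199.] 0.8122453689575195 [298.875 187.125] 0.9870001077651978 (array([ 0.4613, -0.0141,  0.2157]), np.float64(0.0034)) (array([ 0.4541, -0.0379,  0.2078]), np.float64(0.0029))
[(array([0.53 , 0.318, 0.014]), np.int32(46)), (array([0.521, 0.355, 0.014]), np.int32(44))]
[(array([0.519, 0.264, 0.014]), np.int32(146)), (array([0.521, 0.355, 0.014]), np.int32(59)), (array([0.531, 0.319, 0.014]), np.int32(62))]
```

The handle sits 6–8 mm lower than at the start and at y = -0.038, so the pin is fully down in the hole. Both stones lie in the box and the arm is clear. Handing in.

```bash
python3 -c "
from workcell import *
print(hand_in())"
```

```text
the job is handed in; nothing more can be done
None
```

I handed the job in at about 47 s: by my measurements the stone went through the gauge and lies with its mate in the pine box, the pin is down in the home hole, the slate blank was left alone and the arm is clear; no verdict came back.

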